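Hang a parts carrier on the inspection rail and slide it into the locating notch

TASK

Pick up the carrier that holds the ball bearing, hook it over the bar of the inspection stand close to the left-hand post, then slide it along the bar to the right, hanging on the bar, until its hook drops fully into the notch in the bar's top edge, and let go of it there. Leave the other carrier, the one with the pulley, standing where it is.

Things in the scene. Friction and masses are not known exactly. Their poses are not given: they have to be found in the camera images.
- bearing_carrier: Carrier to hang: grey aluminium C-shaped frame, 155 mm tall, 0.18 to 0.35 kg, a ball bearing (26 across, 8 high) fixed on its foot. Stands in front of the stand, left or right. Origin under the foot, straight below the hook; z up, x to the open side of the C (roughly away from the robot), y across. Foot x -25..37, y -22..22, 6 thick. Front plate x -9.5..-4.5, 40 wide, foot to hook, open window low.
- hook (a point): On that carrier: middle of the hook's underside, 105 mm above the carrier's origin. The hook is a bridge 18 mm wide in y, 8 thick, over a slot 9 mm wide in x between the front plate and a lip behind (x 4.5..9.5, 30 wide) that reaches 14 mm below the bridge's underside; the slot is open downward, the hook goes over the bar from above.
- grip (a point): On that carrier: a point in its dark grip block, 138 mm above the carrier's origin. The block is 12 mm in x, 22 mm in y, and reaches from 113 to 155 mm above the origin. Pick the carrier up here, from above, with the fingers on its y faces.
- pulley_carrier: The other carrier: same frame and size, but a toothed pulley (24 mm across, 18 high) is fixed on its foot. Origin and axes as on the first. To be left standing where it is.
- stand: Fixed stand with a horizontal steel bar along its y axis, between posts at y +150 and -150 mm. Origin on the bench midway between the posts; y to the robot's left, x away from the robot, z up. Base plate 70 x 350 x 8 mm. The carrier hangs with its axes parallel to the stand's, its origin 25 mm above the bench on the plain bar, 17 mm above it in the notch.
- rail_middle (a point): Middle of the bar's top edge, 130 mm up. Bar 6 mm thick, 24 high. Its one notch (22 mm wide in y, 8 deep, square) is not measured and lies differently each time: centre 17 to 83 mm right (-y) of here; look or feel for it. Elsewhere the top is plain. A released carrier hangs by itself, slides at a side push of 1 to 3 N, drops in under its weight, and is then stopped by the notch's side.
- left_post (a point): Top of the left post's clamp, at y = +150 mm of the stand, 135 mm above the bench (5 mm above the bar). The clamp is 26 mm in x and 24 mm in y; the right post is the same. Close to the left post means the carrier's middle 40 to 130 mm left of the bar's middle.

How it is judged:
By the outcome, as a careful person would: the job done as asked, in the order asked, and still so for the second after the job is handed in, with the robot touching nothing.
It also fails if it takes over 48 s, if anything falls off the work surface, if the arm or the gripper's body presses on something with over 40 N, if the wrist force passes 120 N, or if a joint passes its speed limit or range.

ROBOT

A 6-joint arm with a two-finger parallel gripper is mounted at the origin on a cart in front of the work surface, level with it; the furniture and walls round the work are solid. World frame = base frame: x ahead of the robot, y to its left, z up, the work surface at z = 0. Lengths are in m, angles in rad, forces in N, time in s.
With the tool pointing down it reaches from about 0.375 to 0.9 m from the base axis. Payload 3.1 kg.
Tool frame: the origin (TCP) lies on the centre line of the jaws, within the pads' length; the fingertips stand 25 mm ahead of it and the grasp point (between the pads) lies 6 mm ahead of it (manip.tips_ahead is the distance from the TCP to the fingertips, in m); z points along the fingers, y is the direction in which the jaws open and shut (so a half turn about z gives the same grasp; the last joint's range is limited). The gripper opens to 85 mm and grips with 20 to 120 N. Pads are 22 mm wide; open, the fingers measure 114 mm over their backs; the gripper's body (76 mm by 85 mm) begins 54 mm behind the grasp point. The pads swing forward as they close: fully open they stand 13 mm farther back than shut.
Start: joints at [1.022, 0.527, 1.433, -0, 1.181, -0.178], TCP at [0.226, 0.583, 0.256] pointing down, gripper open.
Joint ranges: [-3.08, 3.08], [-0.75, 2.2], [0.22, 2.44], [-1.43, 4.57], [0, 2.65], [-2.85, 2.85]. Speed limits (rad/s): [2.79, 2.79, 3.14, 3.14, 3.14, 3.14].

INTERFACE

Orientations are given as a unit quaternion [x, y, z, w].
In Python, from station import manip gives the robot as it stands.
- The arm moves only by the tool play_rows, never from a script. Its argument "steps" is a list that holds one entry, the list of rows, each a list of 6 numbers: the shift along the tool's x, y, z in m, then the turn, a rotation vector about the tool's x, y, z in degrees. In form: [[[x, y, z, rx, ry, rz], ...]]. A call has 1 to 10 rows; each row shifts and turns the commanded pose from where the row before left it, along the tool's axes as they then stand; what a row does not reach is not made up. A row lasts 1/8 s, in which the tool goes at most 62.5 mm and 10.7 degrees, less where a joint would pass 70% of its speed; a pose out of reach is approached as far as the arm can. A call is refused whole if a number of a shift passes 0.0625 or a number of a turn 10.7, either way. A call with a gripper value outside its range is refused whole. "fingers" is the opening, from 0 (shut) to 1 (fully open), set as the call begins (left out, the last holds). The fingers move at their own pace and stop on an object; "squeeze" is the grip in N (left out, the last holds). Time passes only in rows, so rows that do not move let the fingers close. It gives the time, the measured TCP pose, the force and the opening at its end, in the units of the state.
- manip.sense(): the state, without advancing time (a new reading comes with each control period).
- manip.snapshot(name): name is "scene" or "top" or "wrist"; returns a dict with "img" (420x560x3 uint8, red, green, blue), "K" (3x3 intrinsics, pixels), "world_from_camera" (4x4, takes a point from camera to world coordinates). Camera axes: x right, y down, z forward; pixel columns grow to the right and rows downward; lengths in m; the calibration is good to about 2 mm. A picture is of the moment at which its call begins. There is no depth.
- manip.sign_off(): hands the job in, once; it reports no verdict.
Trained networks look in a picture, given as the dict that the camera call returned (one of the last four; its "shot" number tells which), for a name from the list of things; names that differ only in an ending like _2 or _b are one class to them, and where a whole thing is asked for, a point or a joint stands for the part that bears it (a point fixed in the world has none). Each returns a list of dicts, best first, with "score" (0 to 1); they miss things now and then, are a little off and sometimes report something else, mostly with a low value. They report only what shows in the picture. A call takes as long as a camera call.
- manip.regions_of(label, picture): "pixels" (420x560 bool, what is visible of it) and "rect" ([left, top, right, bottom] in pixels, round what is visible of it).
- manip.pinpoint(label, picture): "point" ([column, row] in pixels: a listed point, or the origin of a listed thing).
The state is a dict: "t": time; "q": joint angles; "qd": joint speeds; "tau": joint torques, N m; "tcp_pos": TCP position; "tool_rot": TCP orientation; "force": force on the tool from outside, world axes, zero at the start; "ft_torque": the same for the moment, N m; "finger_gap": opening from 0.0 (shut) to 1.0 (fully open).
Only numpy, scipy, OpenCV 4.12 (cv2) and the standard library are available. Lean on these libraries where they do the work, as an engineer would, in place of code of your own. Each camera call takes 0.05 s, during which the arm holds its last target.

## Working session

There is one attempt and no reset: what is moved stays moved. The work goes in short steps, Python scripts to look and compute and a tool call to move; the robot and the scene stay as the last step left them, time stands still between calls to the robot, and variables do not carry over. Pictures are saved under pics/ and viewed, and the job is handed in when it is done.

Besides the shell and the picture viewer there is one more tool, called by a JSON object that holds its "op" and its "data", one argument or row to a line. play_rows: Moves the arm, as the interface text tells. Its arguments: {"type":"object","properties":{"steps":{"type":"array"},"fingers":{"type":"number"},"squeeze":{"type":"number"}},"required":["steps"]}

```bash
mkdir -p pics; ls; cat > h.py <<'E'
import numpy as np, cv2
from station import manip
def snap(n,f):
    p=manip.snapshot(n); cv2.imwrite('pics/'+f+'.png',p['img'][:,:,::-1]); return p
def ray(p,px):
    T=np.array(p['world_from_camera']);K=np.array(p['K'])
    d=np.linalg.inv(K)@np.array([px[0],px[1],1.0]); return T[:3,3],T[:3,:3]@d
def atz(p,px,z):
    o,d=ray(p,px); return o+d*(z-o[2])/d[2]
def proj(p,X):
    T=np.linalg.inv(np.array(p['world_from_camera']));c=T[:3,:3]@np.array(X)+T[:3,3];u=np.array(p['K'])@c;return u[:2]/u[2]
def tri(rays):
    A=np.zeros((3,3));b=np.zeros(3)
    for o,d in rays:
        d=d/np.linalg.norm(d);M=np.eye(3)-np.outer(d,d);A+=M;b+=M@o
    return np.linalg.solve(A,b)
E
python3 - <<'E'
from h import *
np.set_printoptions(precision=4,suppress=True)
s=manip.sense();print(s)
P={}
for n in ['scene','top','wrist']:
    p=snap(n,n+'0')
    print(n,np.array(p['world_from_camera']).round(3).tolist(),np.array(p['K'])[0])
    P[n]=p
    for l in ['bearing_carrier','hook','grip','pulley_carrier','stand','rail_middle','left_post']:
        r=manip.pinpoint(l,p)
        print(n,l,[(np.round(a['point'],1).tolist(),round(a['score'],2)) for a in r[:3]])
E
```

```text
pics
{'t': 0.0, 'q': array([ 1.0215,  0.5285,  1.4339,  0.    ,  1.1814, -0.1785]), 'qd': array([ 0.0001,  0.0006,  0.0003,  0.0017,  0.0005, -0.0002]), 'tau': array([ -0.0003, -44.2358, -17.802 ,  -0.0002,   0.0084,  -0.    ]), 'tcp_pos': array([0.2261, 0.582 , 0.2553]), 'tool_rot': array([ 0.1843,  0.9829, -0.001 , -0.0004]), 'force': array([-0.0669, -0.0774,  0.357 ]), 'ft_torque': array([0.04  , 0.0176, 0.0291]), 'finger_gap': 0.9986184609764494}
scene [[0.669, -0.513, 0.538, 0.053], [-0.743, -0.475, 0.471, -0.399], [0.013, -0.715, -0.699, 0.711], [0.0, 0.0, 0.0, 1.0]] [383.6836   0.     279.77  ]
scene bearing_carrier [([198.5, 206.2], 0.68)]
scene hook [([189.8, 178.1], 0.6)]
scene grip [([185.7, 164.8], 0.83)]
scene pulley_carrier [([320.2, 304.5], 0.62)]
scene stand [([297.0, 216.4], 0.67), ([325.1, 305.5], 0.65)]
scene rail_middle [([199.3, 207.9], 0.16)]
scene left_post [([254.9, 154.5], 0.59)]
top [[0.01, -0.987, 0.159, 0.373], [-1.0, -0.008, 0.013, -0.005], [-0.012, -0.159, -0.987, 0.958], [0.0, 0.0, 0.0, 1.0]] [391.8104   0.     273.2158]
top bearing_carrier [([179.6, 241.2], 0.65)]
top hook [([164.5, 235.6], 0.87)]
top grip [([159.8, 237.3], 0.65)]
top pulley_carrier [([352.0, 247.8], 0.79)]
top stand [([267.0, 178.4], 0.88)]
top rail_middle [([265.8, 157.3], 0.7)]
top left_post [([196.3, 171.3], 0.9), ([348.9, 247.5], 0.24)]
wrist [[0.362, 0.883, 0.299, 0.15], [0.932, -0.343, -0.116, 0.611], [-0.0, 0.321, -0.947, 0.375], [0.0, 0.0, 0.0, 1.0]] [366.9986   0.     280.3671]
wrist bearing_carrier []
wrist hook []
wrist grip []
wrist pulley_carrier []
wrist stand []
wrist rail_middle []
wrist left_post []
```

View pics/scene0.png

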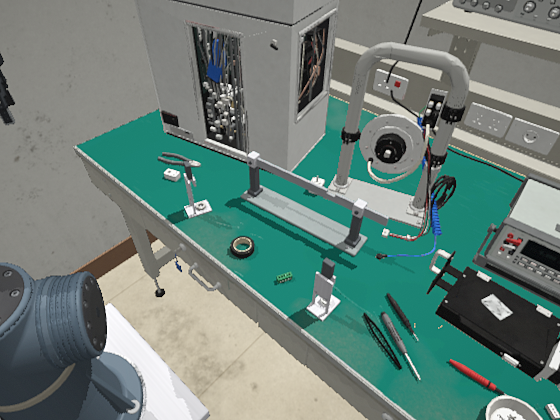

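View pics/top0.png

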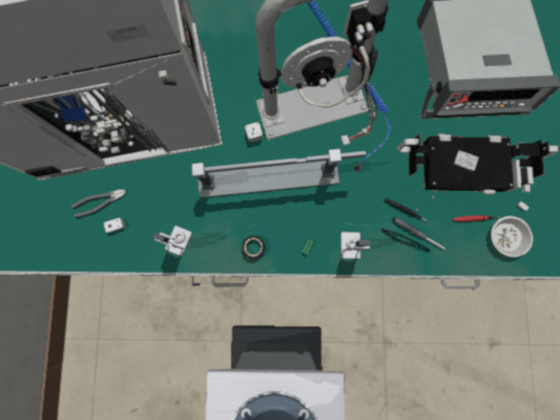

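```bash
python3 - <<'E'
from h import *
np.set_printoptions(precision=4,suppress=True)
# remaining crop views
for n,b in [('scene',(130,100,400,330)),('top',(120,120,400,280))]:
    im=cv2.imread(f'pics/{n}0.png')[b[1]:b[3],b[0]:b[2]]
    s=min(800/im.shape[1],600/im.shape[0]); cv2.imwrite(f'pics/{n}0z.png',cv2.resize(im,None,fx=s,fy=s,interpolation=cv2.INTER_CUBIC)); print(n,b,s)
ps=manip.snapshot('scene');pt=manip.snapshot('top')
def T(a,b):
    X=tri([ray(ps,a),ray(pt,b)]);print(X,proj(ps,X)-a,proj(pt,X)-b);return X
T([198.5,206.2],[179.6,241.2]);T([189.8,178.1],[164.5,235.6]);T([185.7,164.8],[159.8,237.3]);T([320.2,304.5],[352,247.8]);T([297,216.4],[267,178.4]);T([254.9,154.5],[196.3,171.3])
print(atz(pt,[265.8,157.3],.13),atz(pt,[267,178.4],0))
E
```

```text
scene (130, 100, 400, 330) 2.608695652173913
top (120, 120, 400, 280) 2.857142857142857
[0.4511 0.232  0.0162] [-0.229   0.0142] [ 0.1586 -0.1896]
[0.4538 0.2462 0.1015] [ 0.9551 -0.0478] [-0.6829  0.8241]
[0.446  0.2413 0.1496] [ 0.7178 -0.0259] [-0.522   0.6274]
[ 0.4374 -0.1811  0.0132] [ 0.9998 -0.156 ] [-0.6111  0.6286]
[0.609  0.0256 0.0035] [ 0.9394 -0.1555] [-0.6687  0.7254]
[0.5968 0.1708 0.1332] [-1.8718  0.1867] [ 1.4831 -1.5934]
[0.6267 0.0233 0.13  ] [0.6117 0.0241 0.    ]
```

View pics/scene0z.png

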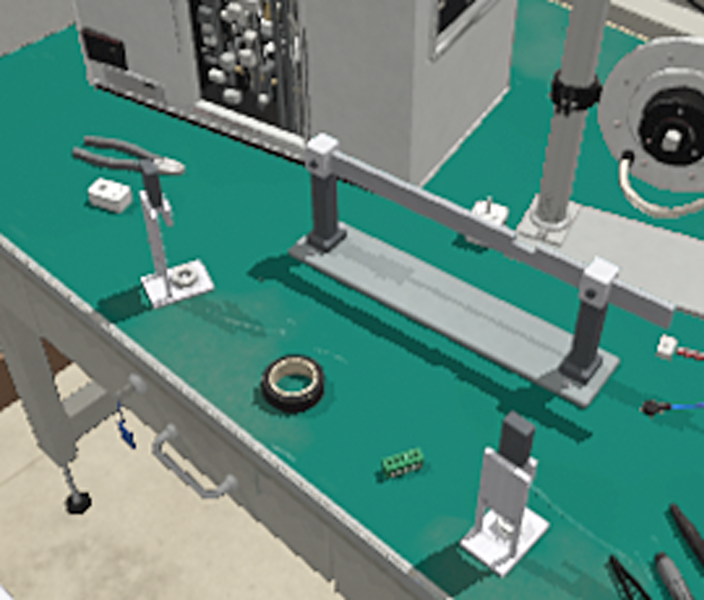

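View pics/top0z.png

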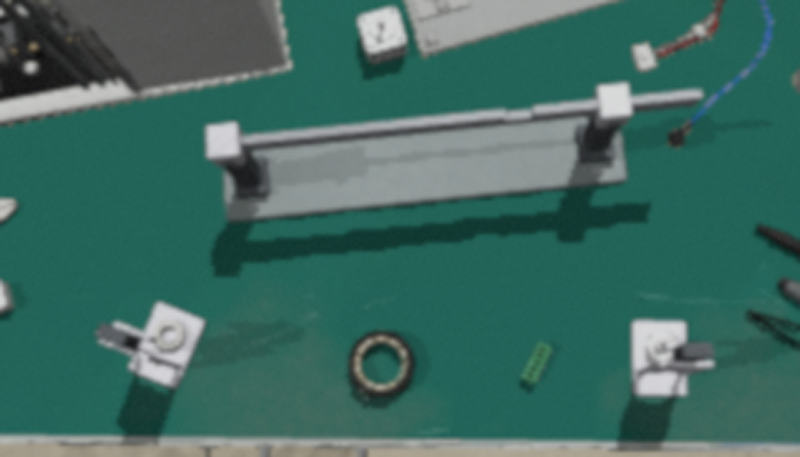

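{"op": "play_rows", "data": {
  "steps": [
    [[-0.0366,-0.0286,0,0,0,0],[-0.0366,-0.0286,0,0,0,0],[-0.0366,-0.0286,0,0,0,0],[-0.0366,-0.0286,0,0,0,0],[-0.0366,-0.0286,0,0,0,0],[-0.0366,-0.0286,0,0,0,0],[-0.0366,-0.0286,0,0,0,0],[-0.0366,-0.0286,0,0,0,0],[0,0,0,0,0,0]]
  ]
}}

```text
t: 2.42
tcp_pos: [0.4183, 0.261, 0.2566]
tool_rot: [0.187, 0.982, 0.0, 0.001]
force: [0.7, -0.4, 0.6]
finger_gap: 0.998
```

```bash
python3 - <<'E'
from h import *
np.set_printoptions(precision=4,suppress=True)
s=manip.sense();print(s['t'],s['tcp_pos'],s['tool_rot'],s['force'],manip.tips_ahead)
p=snap('wrist','wrist1')
print(np.array(p['world_from_camera']),p['K'])
for l in ['bearing_carrier','hook','grip','stand','rail_middle','left_post']:
    r=manip.pinpoint(l,p)
    print(l,[(np.round(a['point'],1).tolist(),round(a['score'],2)) for a in r[:3]])
E
```

```text
2.425 [0.4183 0.261  0.2566] [0.1868 0.9824 0.0001 0.0006] [ 0.671  -0.3584  0.5649] 0.025
[[ 0.3665  0.8808  0.2998  0.3416]
 [ 0.9304 -0.347  -0.118   0.2897]
 [ 0.0001  0.3222 -0.9467  0.3749]
 [ 0.      0.      0.      1.    ]] [[366.9986   0.     280.3671]
 [  0.     366.9986 205.5722]
 [  0.       0.       1.    ]]
bearing_carrier [([271.7, 199.6], 0.61), ([271.5, 254.2], 0.48)]
hook [([271.2, 232.1], 0.94)]
grip [([269.5, 253.0], 0.64)]
stand [([161.5, 373.9], 0.55)]
rail_middle []
left_post []
```

View pics/wrist1.png

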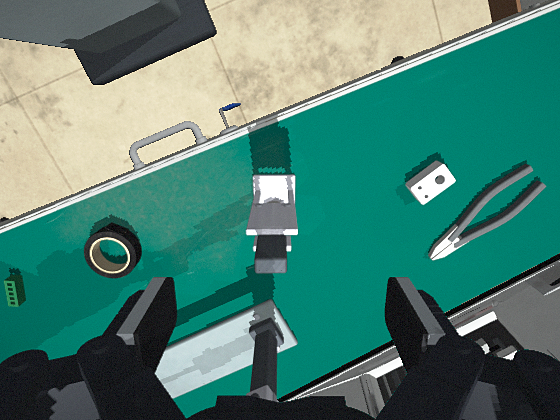

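```bash
python3 - <<'E'
import cv2
im=cv2.imread('pics/wrist1.png')[165:285,220:330]
cv2.imwrite('pics/w1z.png',cv2.resize(im,None,fx=5,fy=5,interpolation=cv2.INTER_CUBIC))
E
```

```text
(no output)
```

View pics/w1z.png

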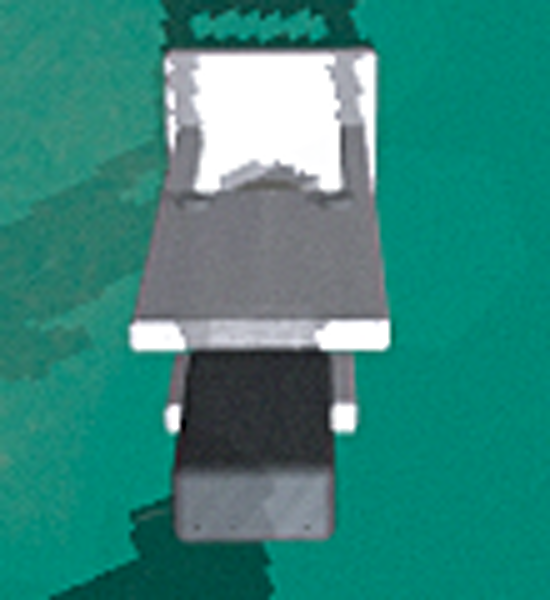

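```bash
python3 - <<'E'
from h import *
from scipy.optimize import least_squares
np.set_printoptions(precision=4,suppress=True)
p=manip.snapshot('wrist')
Z=np.array([[182,468],[333,468],[177,540],[331,540],[132,320],[390,320],[165,50],[378,50]],float)
uv=(Z+.5)/5-.5+[220,165]
M=np.array([[-6,-11,155],[-6,11,155],[6,-11,155],[6,11,155],[-9.5,-20,113],[-9.5,20,113],[-25,-22,6],[-25,22,6]])/1e3
def W(v):
    c,s=np.cos(v[2]),np.sin(v[2]); return np.c_[v[0]+c*M[:,0]-s*M[:,1],v[1]+s*M[:,0]+c*M[:,1],M[:,2]]
f=lambda v:(np.array([proj(p,X) for X in W(v)])-uv).ravel()
r=least_squares(f,[.45,.24,-.4],loss='soft_l1')
print(r.x,np.degrees(r.x[2]),r.fun.reshape(-1,2))
v=r.x
t=manip.sense();
from scipy.spatial.transform import Rotation as R
Rt=R.from_quat(t['tool_rot']).as_matrix();print(Rt,np.degrees(np.arctan2(-Rt[0,1],Rt[1,1])))
d=np.array([v[0],v[1],.144])-t['tcp_pos'];print(Rt.T@d)
# stand: top image posts
pt=manip.snapshot('top');a=2.857142857
for q in [(223,141),(613,102)]:
    print(atz(pt,((q[0]+.5)/a-.5+120,(q[1]+.5)/a-.5+120),.135))
E
```

```text
[ 0.4455  0.244  -0.3677] -21.070501804220484 [[-2.1363 -0.8948]
 [ 0.7956 -0.9102]
 [-0.7127  0.7503]
 [ 1.1038  0.7358]
 [-0.1952 -0.1982]
 [ 0.1973 -0.2241]
 [ 0.0768  0.4956]
 [ 0.1155  0.4717]]
[[-0.9327  0.3606 -0.0002]
 [ 0.3606  0.9327  0.0001]
 [ 0.0002 -0.     -1.    ]] -21.139892735583878
[-0.0349 -0.008   0.1123]
[0.5979 0.1706 0.135 ]
[ 0.6305 -0.1256  0.135 ]
```

{"op": "play_rows", "data": {
  "steps": [
    [[-0.0175,-0.004,0,0,0,0],[-0.0174,-0.004,0,0,0,0],[0,0,0.03,0,0,0],[0,0,0.035,0,0,0],[0,0,0.03,0,0,0],[0,0,0.017,0,0,0],[0,0,0,0,0,0]]
  ]
}}

```text
t: 3.75
tcp_pos: [0.4464, 0.2421, 0.143]
tool_rot: [0.185, 0.983, -0.001, -0.001]
force: [-0.6, -1.0, -0.2]
finger_gap: 1.001
```

{"op": "play_rows", "data": {
  "steps": [
    [[0,0,0,0,0,0],[0,0,0,0,0,0],[0,0,0,0,0,0],[0,0,0,0,0,0]]
  ],
  "fingers": 0,
  "squeeze": 50
}}

```text
t: 4.25
tcp_pos: [0.4463, 0.243, 0.145]
tool_rot: [0.184, 0.983, 0.0, 0.001]
force: [0.1, -0.9, 5.0]
finger_gap: 0.252
```

```bash
python3 - <<'E'
from h import *
np.set_printoptions(precision=4,suppress=True)
s=manip.sense();print(s['t'],s['tcp_pos'],s['force'],s['finger_gap'])
p=snap('wrist','wrist2');p=snap('scene','scene2')
E
```

```text
4.25 [0.4463 0.243  0.145 ] [ 0.0764 -0.9195  4.9821] 0.2516802278346665
```

View pics/wrist2.png

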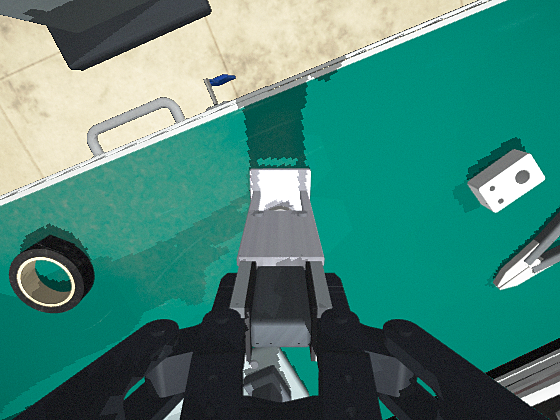

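{"op": "play_rows", "data": {
  "steps": [
    [[0,0,-0.02,0,0,0],[0,0,-0.03,0,0,0],[0,0,0,0,0,-9.12],[0,0,0,0,0,-9.12],[0,0,0,0,0,-9.11],[-0.023,-0.0315,0,0,0,0],[-0.023,-0.0315,0,0,0,0],[-0.023,-0.0315,0,0,0,0],[-0.023,-0.0315,0,0,0,0],[-0.023,-0.0315,0,0,0,0]]
  ]
}}

```text
t: 5.6
tcp_pos: [0.5771, 0.0979, 0.1932]
tool_rot: [-0.053, 0.999, 0.0, -0.001]
force: [0.1, 0.7, -2.8]
finger_gap: 0.249
```

{"op": "play_rows", "data": {
  "steps": [
    [[0,0,0,0,0,0],[0,0,0,0,0,0]]
  ]
}}

```text
t: 5.85
tcp_pos: [0.5758, 0.0989, 0.1932]
tool_rot: [-0.053, 0.999, 0.0, -0.002]
force: [0.3, 0.1, -4.0]
finger_gap: 0.249
```

```bash
python3 - <<'E'
from h import *
from scipy.spatial.transform import Rotation as R
np.set_printoptions(precision=4,suppress=True)
s=manip.sense();print(s['t'],s['tcp_pos'],s['force'],s['finger_gap'],s['ft_torque'])
Rt=R.from_quat(s['tool_rot']).as_matrix();print(Rt,np.degrees(np.arctan2(-Rt[0,1],Rt[1,1])))
p=snap('wrist','wrist3');p=snap('top','top3');p=snap('scene','scene3')
for n,b in [('scene3',(170,100,400,270)),('top3',(170,120,370,270))]:
    im=cv2.imread(f'pics/{n}.png')[b[1]:b[3],b[0]:b[2]]
    s=min(800/im.shape[1],600/im.shape[0]); cv2.imwrite(f'pics/{n}z.png',cv2.resize(im,None,fx=s,fy=s,interpolation=cv2.INTER_CUBIC)); print(n,b,s)
E
```

```text
5.85 [0.5758 0.0989 0.1932] [ 0.3421  0.1295 -3.9863] 0.24922856397223192 [ 0.0011  0.0114 -0.0246]
[[-0.9944 -0.1058 -0.0035]
 [-0.1058  0.9944  0.0006]
 [ 0.0034  0.001  -1.    ]] 6.075270554760485
scene3 (170, 100, 400, 270) 3.4782608695652173
top3 (170, 120, 370, 270) 4.0
```

View pics/wrist3.png

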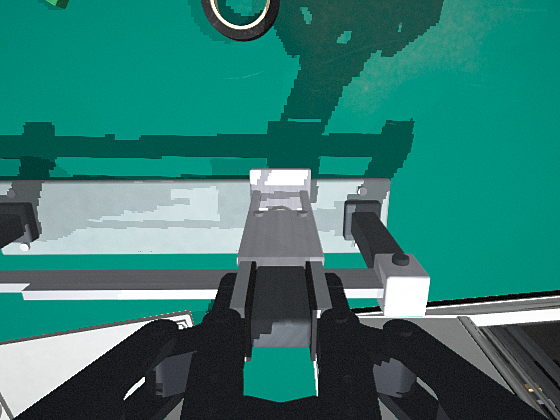

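View pics/top3z.png

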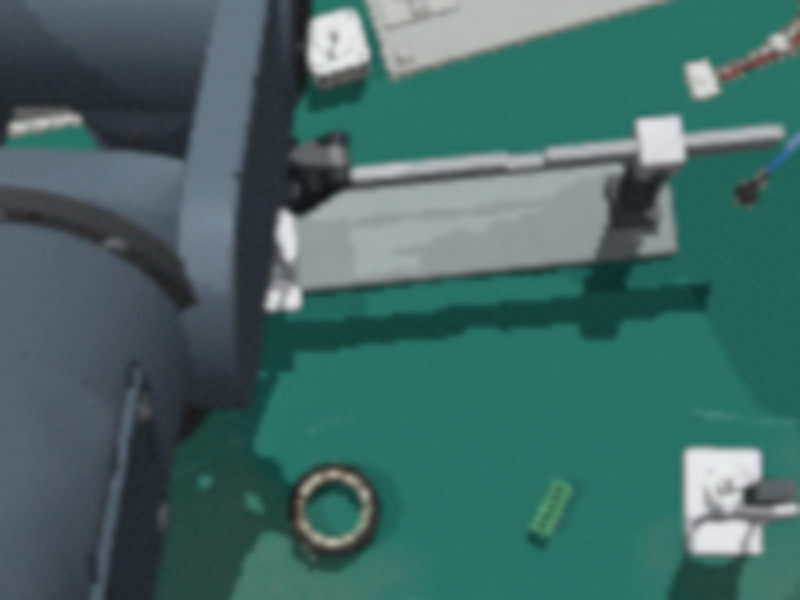

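View pics/scene3z.png

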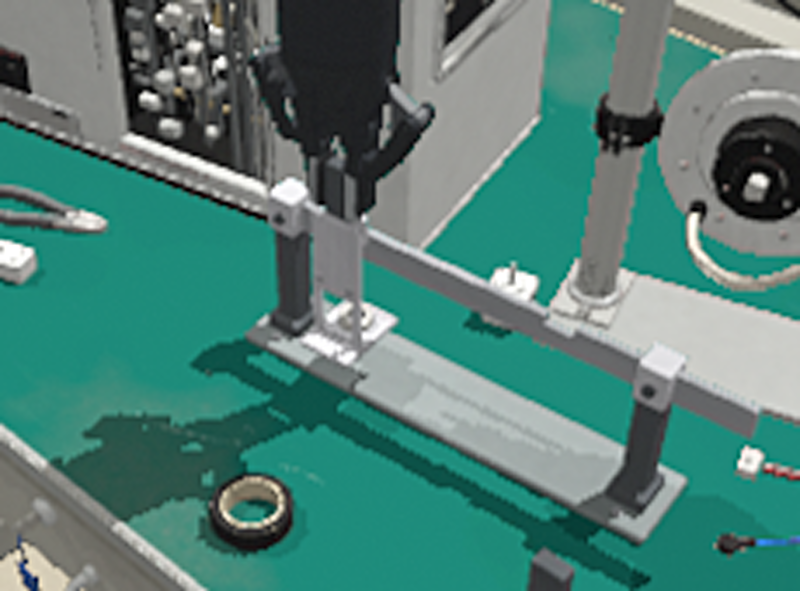

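```bash
python3 - <<'E'
import cv2
im=cv2.imread('pics/wrist3.png')
cv2.imwrite('pics/w3a.png',cv2.resize(im[255:315,0:240],None,fx=3.3,fy=6,interpolation=cv2.INTER_CUBIC))
cv2.imwrite('pics/w3b.png',cv2.resize(im[160:380,220:440],None,fx=2.7,fy=2.7,interpolation=cv2.INTER_CUBIC))
E
```

```text
(no output)
```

View pics/w3a.png

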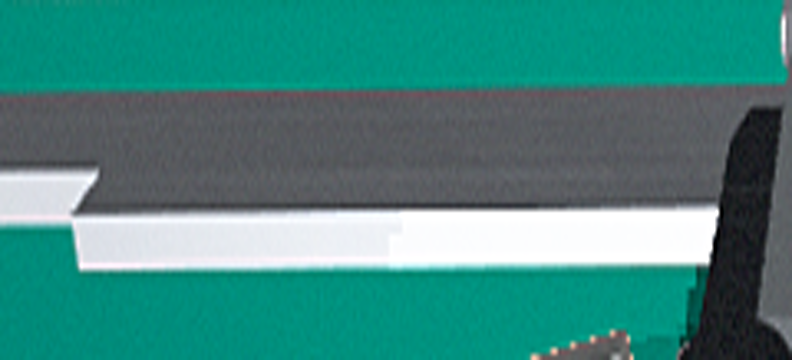

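View pics/w3b.png

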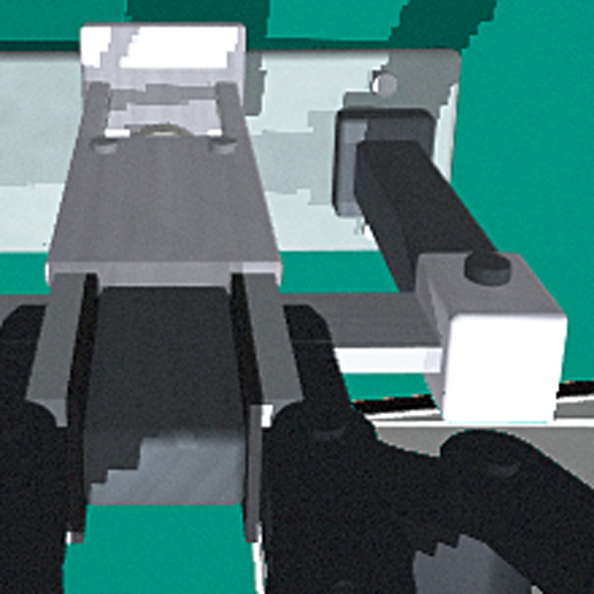

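```bash
python3 - <<'E'
from h import *
np.set_printoptions(precision=4,suppress=True)
p=manip.snapshot('wrist');s=manip.sense()
A=[atz(p,q,.13) for q in [(22.7,290.5),(217,289.5),(383,288.9)]];print(np.array(A))
back=[atz(p,q,.13) for q in [(24,255+270/6),(212,255+266/6),]];print(np.array(back))
d=A[2]-A[0];yaw=np.arctan2(-d[0],d[1]);print('bar yaw',np.degrees(yaw))
ex=np.array([np.cos(yaw),np.sin(yaw),0]);ey=np.array([-np.sin(yaw),np.cos(yaw),0])
fx=np.mean([a@ex for a in A]);print('front',fx,'back',np.mean([a@ex for a in back]))
# carrier
a=2.7
z0=s['tcp_pos'][2]-.144
C=[atz(p,((u+.5)/a-.5+220,(v+.5)/a-.5+160),z) for u,v,z in [(47,264,.113+z0),(280,264,.113+z0),(80,25,.006+z0),(245,25,.006+z0)]]
C=np.array(C);print(C,z0)
print('carrier x est', C[:2]@ex+.0095, C[2:]@ex+.025, 'y',C@ey, 'yaw',[np.degrees(np.arctan2(-(b-c)[0],(b-c)[1])) for b,c in [(C[1],C[0]),(C[3],C[2])]])
print('tcp',s['tcp_pos']@ex,s['tcp_pos']@ey,'notch left edge',A[0]@ey)
mid=np.array([.6142,.0225,0]);print('mid',mid@ex,mid@ey)
E
```

```text
[[ 0.6219 -0.0445  0.13  ]
 [ 0.6093  0.0654  0.13  ]
 [ 0.5987  0.1591  0.13  ]]
[[ 0.6282 -0.0445  0.13  ]
 [ 0.616   0.0629  0.13  ]]
bar yaw 6.497108721156199
front 0.6128319626447006 back 0.6191566781942134
[[0.5709 0.0778 0.163 ]
 [0.5667 0.1165 0.163 ]
 [0.5551 0.0735 0.056 ]
 [0.5504 0.1168 0.056 ]] 0.05004466626028481
carrier x est [0.5856 0.5858] [0.5848 0.5851] y [0.0127 0.0517 0.0102 0.0538] yaw [np.float64(6.205594515657824), np.float64(6.203892929664814)]
tcp 0.5836798112010546 0.03378230702245743 notch left edge -0.11456695534970048
mid 0.6128012857986969 -0.04714312381953364
```

{"op": "play_rows", "data": {
  "steps": [
    [[-0.01,0,0,0,0,-0.3],[-0.01,0,0,0,0,0],[-0.009,0,0,0,0,0],[0,0,0,0,0,0],[0,0,0,0,0,0]]
  ]
}}

```text
t: 6.68
tcp_pos: [0.6062, 0.1019, 0.1942]
tool_rot: [-0.056, 0.998, 0.0, 0.0]
force: [-0.2, 0.1, -3.1]
finger_gap: 0.25
```

{"op": "play_rows", "data": {
  "steps": [
    [[-0.0015,0,0,0,0,0],[-0.001,0,0,0,0,0],[0,0,0,0,0,0]]
  ]
}}

```text
t: 7.05
tcp_pos: [0.6072, 0.102, 0.1941]
tool_rot: [-0.056, 0.998, -0.0, -0.002]
force: [-4.6, -1.9, -1.6]
finger_gap: 0.25
```

{"op": "play_rows", "data": {
  "steps": [
    [[-0.001,0,0,0,0,0],[0,0,0,0,0,0]]
  ]
}}

```text
t: 7.3
tcp_pos: [0.6074, 0.1021, 0.194]
tool_rot: [-0.056, 0.998, -0.0, -0.003]
force: [-5.3, -1.6, 0.1]
finger_gap: 0.247
```

{"op": "play_rows", "data": {
  "steps": [
    [[-0.001,0,0,0,0,0],[0,0,0,0,0,0]]
  ]
}}

```text
t: 7.55
tcp_pos: [0.6077, 0.1021, 0.1939]
tool_rot: [-0.056, 0.998, -0.0, -0.003]
force: [-7.3, -1.2, 1.1]
finger_gap: 0.246
```

{"op": "play_rows", "data": {
  "steps": [
    [[0.005,0,0,0,0,0],[0,0,0,0,0,0],[0,0,0,0,0,0]]
  ]
}}

```text
t: 7.92
tcp_pos: [0.6066, 0.1019, 0.1946]
tool_rot: [-0.056, 0.998, 0.0, 0.001]
force: [0.0, -0.4, -2.6]
finger_gap: 0.246
```

```bash
python3 - <<'E'
from h import *
s=manip.sense();print(s['t'],s['tcp_pos'],s['force'],s['tool_rot'])
p=snap('wrist','wrist4');p=snap('scene','scene4')
im=cv2.imread('pics/wrist4.png')
cv2.imwrite('pics/w4b.png',cv2.resize(im[150:370,190:440],None,fx=2.7,fy=2.7,interpolation=cv2.INTER_CUBIC))
im=cv2.imread('pics/scene4.png')
cv2.imwrite('pics/s4.png',cv2.resize(im[110:230,220:360],None,fx=5,fy=5,interpolation=cv2.INTER_CUBIC))
E
```

```text
7.925 [0.60655252 0.10187649 0.19462949] [ 0.0187633  -0.42560203 -2.56465982] [-5.57967335e-02  9.98441345e-01  1.91336145e-05  1.26649456e-03]
```

View pics/w4b.png

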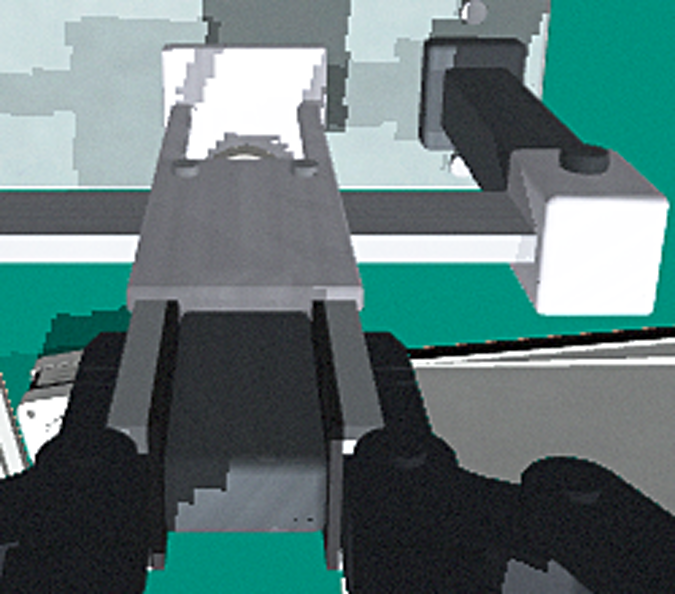

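View pics/s4.png

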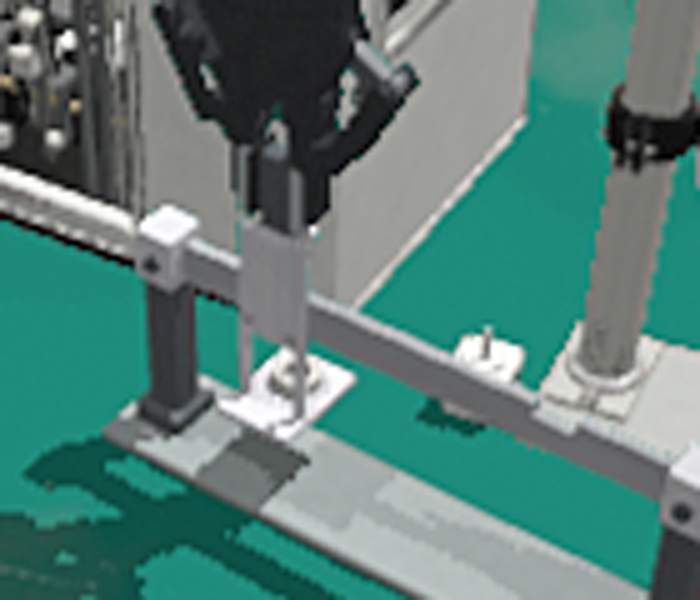

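{"op": "play_rows", "data": {
  "steps": [
    [[0,0,0.007,0,0,0],[0,0,0.007,0,0,0],[0,0,0,0,0,0]]
  ]
}}

```text
t: 8.4
tcp_pos: [0.6048, 0.1018, 0.1792]
tool_rot: [-0.056, 0.998, 0.0, -0.001]
force: [-0.0, -0.2, -3.2]
finger_gap: 0.247
```

{"op": "play_rows", "data": {
  "steps": [
    [[0,0,0.004,0,0,0],[0,0,0,0,0,0]]
  ]
}}

```text
t: 8.65
tcp_pos: [0.6053, 0.1018, 0.176]
tool_rot: [-0.056, 0.998, 0.0, -0.0]
force: [-0.4, -0.1, -4.1]
finger_gap: 0.248
```

{"op": "play_rows", "data": {
  "steps": [
    [[0,0,0.004,0,0,0],[0,0,0,0,0,0]]
  ]
}}

```text
t: 8.9
tcp_pos: [0.6052, 0.1018, 0.172]
tool_rot: [-0.056, 0.998, 0.0, -0.0]
force: [1.4, -0.4, -2.4]
finger_gap: 0.251
```

{"op": "play_rows", "data": {
  "steps": [
    [[0,0,0.002,0,0,0],[0,0,0.001,0,0,0],[0,0,0,0,0,0]]
  ]
}}

```text
t: 9.28
tcp_pos: [0.6057, 0.1018, 0.17]
tool_rot: [-0.056, 0.998, -0.0, 0.0]
force: [-0.6, -0.3, 2.8]
finger_gap: 0.247
```

{"op": "play_rows", "data": {
  "steps": [
    [[0,0,0.001,0,0,0],[0,0,0,0,0,0]]
  ]
}}

```text
t: 9.52
tcp_pos: [0.6057, 0.1018, 0.17]
tool_rot: [-0.056, 0.998, -0.0, 0.001]
force: [-3.3, -1.5, 7.2]
finger_gap: 0.247
```

```bash
python3 - <<'E'
from h import *
s=manip.sense();print(s['t'],s['tcp_pos'],s['force'],s['tool_rot'])
p=snap('wrist','wrist5')
im=cv2.imread('pics/wrist5.png')
cv2.imwrite('pics/w5b.png',cv2.resize(im[150:370,190:440],None,fx=2.7,fy=2.7,interpolation=cv2.INTER_CUBIC))
E
```

```text
9.525 [0.60568033 0.10183211 0.16995167] [-3.33143234 -1.47114214  7.19699925] [-5.59370455e-02  9.98434143e-01 -1.01931741e-04  5.47092752e-04]
```

View pics/w5b.png

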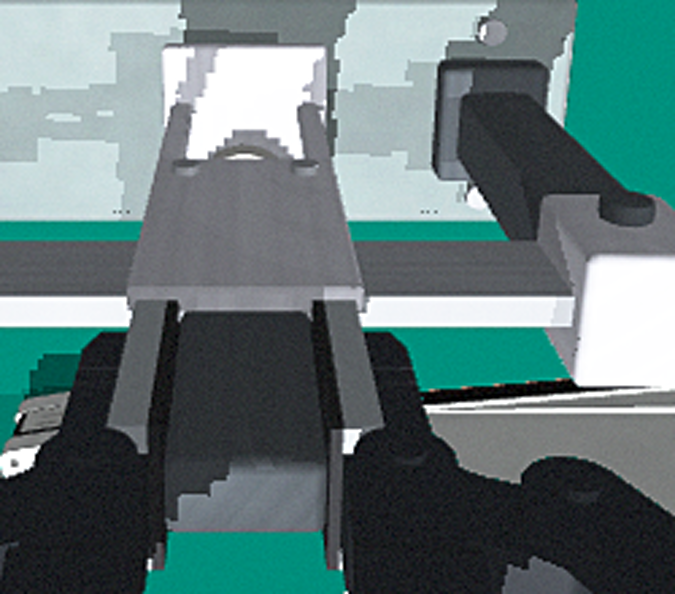

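{"op": "play_rows", "data": {
  "steps": [
    [[0,0,-0.001,0,0,0],[0,0,0,0,0,0],[0,0,0,0,0,0]]
  ],
  "fingers": 0.3,
  "squeeze": 20
}}

```text
t: 9.95
tcp_pos: [0.6056, 0.1018, 0.1691]
tool_rot: [-0.056, 0.998, 0.0, 0.0]
force: [-0.1, -0.1, -0.5]
finger_gap: 0.3
```

```bash
python3 - <<'E'
from h import *
s=manip.sense();print(s['t'],s['tcp_pos'],s['force'],s['finger_gap'])
p=snap('wrist','wrist6')
im=cv2.imread('pics/wrist6.png')
cv2.imwrite('pics/w6b.png',cv2.resize(im[150:370,190:440],None,fx=2.7,fy=2.7,interpolation=cv2.INTER_CUBIC))
E
```

```text
9.95 [0.60558117 0.10182446 0.16910459] [-0.07385886 -0.05351262 -0.54237062] 0.2995273531577197
```

View pics/w6b.png

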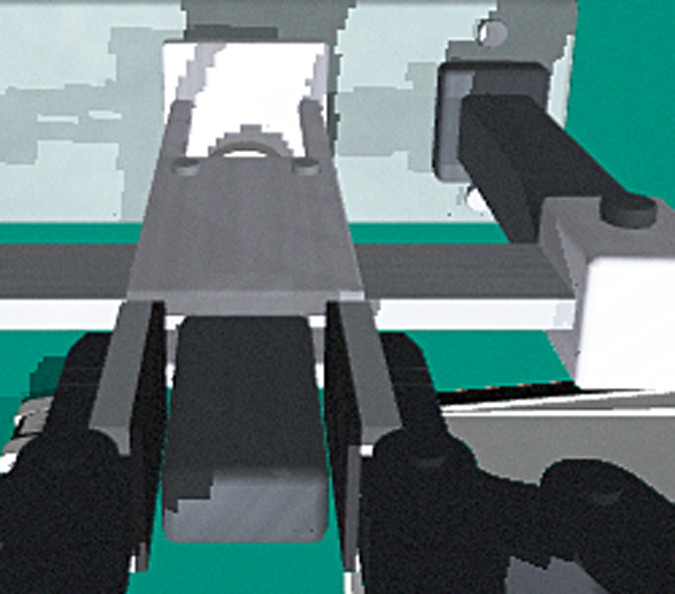

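{"op": "play_rows", "data": {
  "steps": [
    [[0,-0.003,0,0,0,0],[0,-0.005,0,0,0,0],[0,-0.006,0,0,0,0],[0,-0.006,0,0,0,0],[0,-0.006,0,0,0,0],[0,-0.006,0,0,0,0],[0,-0.006,0,0,0,0],[0,-0.006,0,0,0,0],[0,-0.006,0,0,0,0]]
  ]
}}

```text
t: 11.12
tcp_pos: [0.6111, 0.0517, 0.1693]
tool_rot: [-0.056, 0.998, -0.0, -0.0]
force: [-0.1, 1.9, 0.6]
finger_gap: 0.299
```

```bash
python3 - <<'E'
from h import *
s=manip.sense();print(s['t'],s['tcp_pos'],s['force'],s['finger_gap'],s['tool_rot'])
p=snap('wrist','wrist7')
im=cv2.imread('pics/wrist7.png')
cv2.imwrite('pics/w7b.png',cv2.resize(im[150:370,150:440],None,fx=2.7,fy=2.7,interpolation=cv2.INTER_CUBIC))
E
```

```text
11.125 [0.61107632 0.05172557 0.16932335] [-0.10044053  1.91067064  0.63009835] 0.29907052031036857 [-5.58714828e-02  9.98437968e-01 -4.74704319e-06 -2.46241564e-05]
```

View pics/w7b.png

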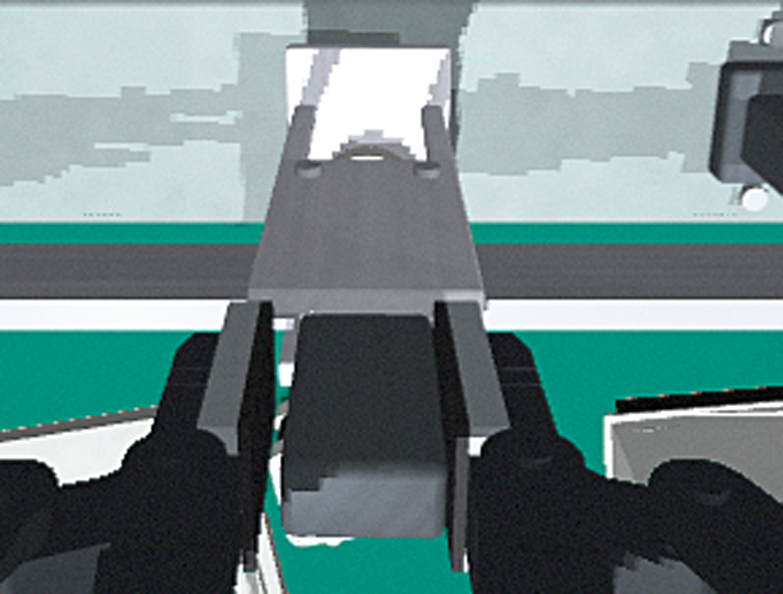

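{"op": "play_rows", "data": {
  "steps": [
    [[0,-0.006,0,0,0,0],[0,-0.006,0,0,0,0],[0,-0.006,0,0,0,0],[0,-0.006,0,0,0,0],[0,-0.006,0,0,0,0],[0,-0.006,0,0,0,0],[0,-0.006,0,0,0,0],[0,-0.006,0,0,0,0],[0,-0.006,0,0,0,0],[0,-0.006,0,0,0,0]]
  ]
}}

```text
t: 12.42
tcp_pos: [0.6178, -0.0078, 0.1693]
tool_rot: [-0.056, 0.998, 0.0, -0.0]
force: [-0.6, 1.9, 0.7]
finger_gap: 0.305
```

{"op": "play_rows", "data": {
  "steps": [
    [[0,-0.006,0,0,0,0],[0,-0.006,0,0,0,0],[0,-0.006,0,0,0,0],[0,-0.005,0,0,0,0],[0,-0.003,0,0,0,0],[0,0,0,0,0,0]]
  ]
}}

```text
t: 13.18
tcp_pos: [0.6207, -0.0339, 0.1692]
tool_rot: [-0.056, 0.998, -0.0, -0.0]
force: [1.2, 0.7, -0.2]
finger_gap: 0.301
```

```bash
python3 - <<'E'
from h import *
s=manip.sense();print(s['t'],s['tcp_pos'],s['force'],s['finger_gap'],s['tool_rot'])
p=snap('wrist','wrist8')
im=cv2.imread('pics/wrist8.png')
cv2.imwrite('pics/w8b.png',cv2.resize(im[150:370,150:440],None,fx=2.7,fy=2.7,interpolation=cv2.INTER_CUBIC))
E
```

```text
13.175 [ 0.62069571 -0.03387772  0.16918486] [ 1.24084209  0.7494671  -0.24087709] 0.3013853913918072 [-5.58128648e-02  9.98441185e-01 -3.52428567e-04 -1.36218346e-05]
```

View pics/w8b.png

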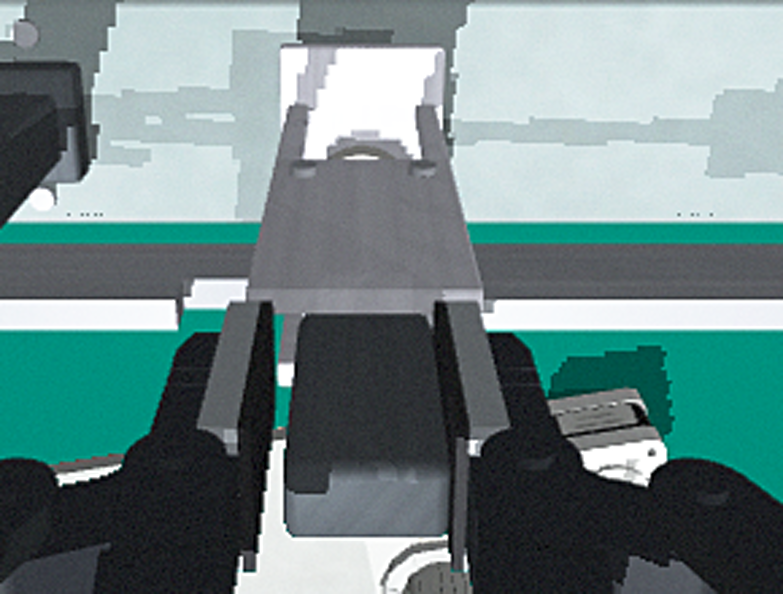

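{"op": "play_rows", "data": {
  "steps": [
    [[0,-0.003,0,0,0,0],[0,-0.004,0,0,0,0],[0,-0.004,0,0,0,0],[0,-0.003,0,0,0,0],[0,-0.002,0,0,0,0],[0,-0.002,0,0,0,0],[0,-0.002,0,0,0,0],[0,-0.001,0,0,0,0]]
  ]
}}

```text
t: 14.22
tcp_pos: [0.6228, -0.0545, 0.169]
tool_rot: [-0.056, 0.998, -0.0, -0.0]
force: [-0.3, 0.7, -0.9]
finger_gap: 0.301
```

{"op": "play_rows", "data": {
  "steps": [
    [[0,-0.001,0,0,0,0],[0,0,0,0,0,0]]
  ]
}}

```text
t: 14.48
tcp_pos: [0.6231, -0.0553, 0.1693]
tool_rot: [-0.056, 0.998, -0.0, 0.0]
force: [-0.6, 0.9, -0.0]
finger_gap: 0.303
```

```bash
python3 - <<'E'
from h import *
s=manip.sense();print(s['t'],s['tcp_pos'],s['force'],s['finger_gap'],s['tool_rot'])
p=snap('wrist','wrist9')
im=cv2.imread('pics/wrist9.png')
cv2.imwrite('pics/w9b.png',cv2.resize(im[150:370,150:440],None,fx=2.7,fy=2.7,interpolation=cv2.INTER_CUBIC))
E
```

```text
14.475 [ 0.62313947 -0.05530378  0.16930981] [-0.55329232  0.92256737 -0.00580837] 0.3025453442145007 [-5.58102574e-02  9.98441393e-01 -1.00114651e-05  1.10016677e-05]
```

View pics/w9b.png

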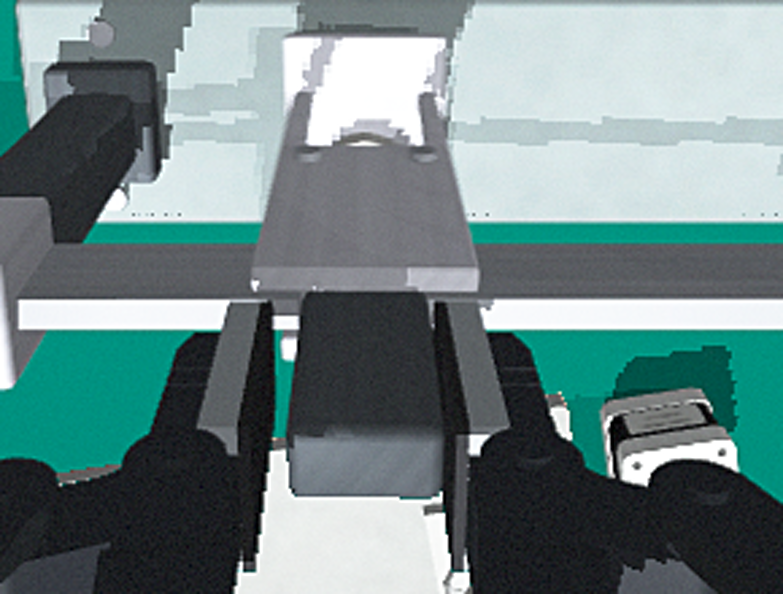

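{"op": "play_rows", "data": {
  "steps": [
    [[0,0.0015,0,0,0,0],[0,0,0,0,0,0],[0,0,0,0,0,0],[0,0,0,0,0,0]]
  ],
  "fingers": 0.6
}}

```text
t: 15.02
tcp_pos: [0.623, -0.0538, 0.1694]
tool_rot: [-0.056, 0.998, -0.0, 0.0]
force: [-0.2, -0.2, 0.0]
finger_gap: 0.6
```

{"op": "play_rows", "data": {
  "steps": [
    [[0,0,-0.01,0,0,0],[0,0,-0.02,0,0,0],[0,0,-0.03,0,0,0],[0,0,-0.03,0,0,0],[0.03,0,-0.03,0,0,0],[0.04,0,0,0,0,0],[0.04,0,0,0,0,0],[0,0,0,0,0,0]]
  ]
}}

```text
t: 16.02
tcp_pos: [0.5108, -0.0656, 0.2901]
tool_rot: [-0.055, 0.998, 0.0, -0.001]
force: [1.0, -0.6, 0.4]
finger_gap: 0.597
```

```bash
python3 - <<'E'
from h import *
s=manip.sense();print(s['t'],s['tcp_pos'],s['force'],s['finger_gap'])
for n in ['wrist','scene','top']: snap(n,n+'10')
im=cv2.imread('pics/wrist10.png')
cv2.imwrite('pics/s10.png',cv2.resize(cv2.imread('pics/scene10.png')[130:330,230:400],None,fx=3,fy=3,interpolation=cv2.INTER_CUBIC))
E
```

```text
16.025 [ 0.51080444 -0.06560966  0.29005285] [ 1.00432907 -0.59708769  0.36991021] 0.5969927075234472
```

View pics/wrist10.png

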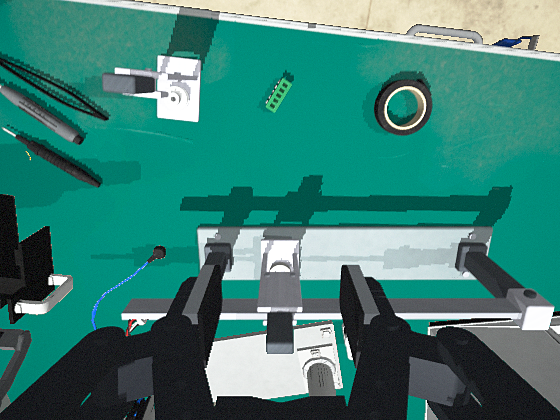

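View pics/s10.png

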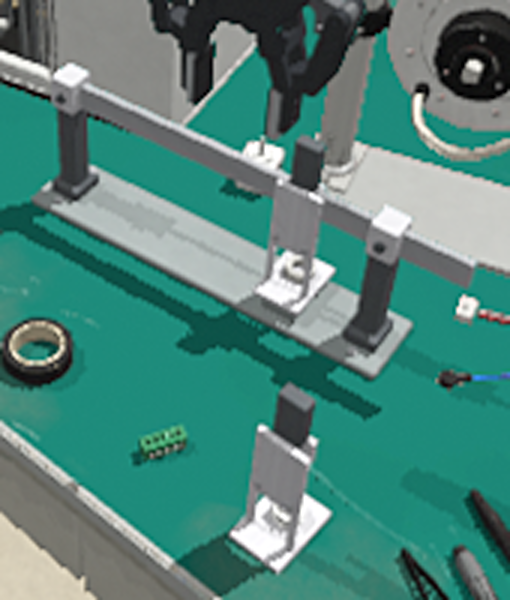

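```bash
python3 - <<'E'
import cv2
im=cv2.imread('pics/wrist10.png')[225:365,230:340]
cv2.imwrite('pics/w10z.png',cv2.resize(im,None,fx=4.2,fy=4.2,interpolation=cv2.INTER_CUBIC))
E
```

```text
(no output)
```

View pics/w10z.png

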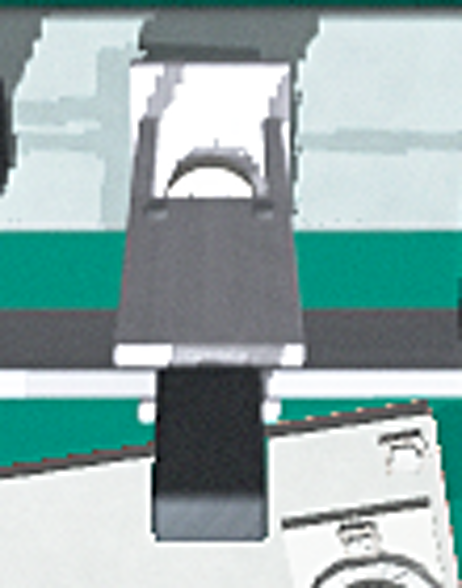

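```bash
python3 - <<'E'
from h import *
from scipy.optimize import least_squares
np.set_printoptions(precision=4,suppress=True)
p=manip.snapshot('wrist')
Z=np.array([[157,492],[266,492],[154,541],[267,541],[116,346],[304,346],[131,63],[293,63]],float)
a=4.2
uv=(Z+.5)/a-.5+[230,225]
M=np.array([[-6,-11,155],[-6,11,155],[6,-11,155],[6,11,155],[-9.5,-20,113],[-9.5,20,113],[-25,-22,6],[-25,22,6]])/1e3
def f(v):
    c,s=np.cos(v[2]),np.sin(v[2]);W=np.c_[v[0]+c*M[:,0]-s*M[:,1],v[1]+s*M[:,0]+c*M[:,1],M[:,2]+v[3]]
    return (np.array([proj(p,X) for X in W])-uv).ravel()
r=least_squares(f,[.62,-.05,.11,.02],loss='soft_l1');print(r.x,np.degrees(r.x[2]),r.fun.reshape(-1,2))
# same view: bar top front edge, to reference
for q in [(20,368),(440,368)]: print(atz(p,((q[0]+.5)/a-.5+230,(q[1]+.5)/a-.5+225),.13))
yaw=np.radians(6.4);ey=np.array([-np.sin(yaw),np.cos(yaw)]);print('stand y',(r.x[:2]-[.616,.0225])@ey)
E
```

```text
[ 0.6307 -0.0556  0.1144  0.0164] 6.554195740005249 [[-1.4269 -0.3376]
 [ 0.7791 -0.3586]
 [-0.481   0.5219]
 [ 0.3968  0.5033]
 [ 0.0103 -0.7381]
 [ 0.3693 -0.7817]
 [ 0.0995  0.7875]
 [-0.1697  0.7347]]
[ 0.6316 -0.0962  0.13  ]
[ 0.6215 -0.0078  0.13  ]
stand y -0.07928584420476685
```

Fitted origin height is 16.4 mm, against 17 mm expected in the notch. The carrier's axes are parallel to the bar and its y is about -79 mm, so it is seated.

```bash
python3 - <<'E'
from h import *
print(manip.sign_off())
E
```

```text
the job is handed in; nothing more can be done
None
```

The bearing carrier is hanging in the bar's notch, released, and the job is handed in at about 16 s of the 48 s allowed.

**What I did:** I gripped the carrier by its block and hooked it over the bar about 80 mm left of the bar's middle. I felt for the bar with the front plate, backed off, and lowered it until the hook rested on the bar. Then I opened the fingers slightly so it hung free and pushed it right at about 2 N until it dropped. Last, I opened the gripper and backed away.

**Last checks:**
- **Height:** a fit to the final wrist picture puts the carrier's origin at 16.4 mm, against 17 mm expected in the notch and 25 mm on the plain bar.
- **Position:** the carrier is at about y = -79 mm on the stand. The earlier picture put the notch centre at -78 mm.
- **Alignment:** its yaw is 6.55°, and the bar's is about 6.5°.
- **Forces:** the highest I read was about 8 N, read only at the end of each move, so brief peaks in between would not show.
- **Pulley carrier:** it looks untouched in the last pictures. I didn't measure its position.

No check failed. I skipped a sideways nudge test in the notch, so the seating rests on the picture fit alone.

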